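# Show the bench camera the red dot inside a wagon with an inspection mirror

### The arm

A 6-joint arm with a two-finger parallel gripper is mounted at the origin on the work surface. World frame = base frame: x ahead of the robot, y to its left, z up, the work surface at z = 0. Lengths are in m, angles in degrees, forces in N, time in s.
With the tool pointing down it reaches from about 0.375 to 0.9 m from the base axis. Payload 3.1 kg.
Tool frame: the origin (TCP) lies midway between the tips of the shut fingers; the grasp point (between the pads) lies 19 mm behind it; z points along the fingers, y is the line along which they close (so a half turn about z gives the same grasp; the last joint's range is limited). The gripper opens to 87 mm and grips with 3 to 60 N. Pads are 19 mm wide; open, the fingers measure 117 mm over their backs; the gripper's body (75 mm by 190 mm) begins 51 mm behind the grasp point.
Start: joints at [-87.118, 30.224, 82.088, -0, 67.689, -10.227], TCP at [0.142, -0.609, 0.223] pointing down, gripper open.
Joint ranges: [-176.69, 176.69], [-43.24, 126.21], [12.49, 139.97], [-82, 262], [0, 151.66], [-163.58, 163.58]. Speed limits (degrees/s): [159.86, 159.86, 180, 180, 180, 180].

### API

Orientations are given as a 3x3 rotation matrix whose columns are the frame's x, y, z axes.
In Python, from rig import read_state, optics, bot gives the robot as it stands. The module is installed in compiled form; this text tells all that it offers.
- The arm moves only by the tool send_rows, never from a script. Its argument "commands" is a list of rows, each a list of 7 numbers: the turn, a rotation vector about the tool's x, y, z in units of 5 degrees (1.0 is 5 degrees), then the shift along the tool's x, y, z in units of 30 mm (1.0 is 30 mm), then the opening, from 0 (shut) to 1 (fully open). In form: [[rx, ry, rz, tx, ty, tz, gripper], ...]. A call has 1 to 20 rows; each row is the pose to reach, as a shift and turn from the pose commanded when the call began, along the tool's axes at that moment; what a row does not reach only later rows make up. A row lasts 1/12 s, in which the tool goes at most 41.7 mm and 7.16 degrees, less where a joint would pass 70% of its speed; a pose out of reach is approached as far as the arm can. A call with a gripper value outside its range is refused whole. The fingers move at their own pace and stop on an object; the grip force is fixed at half the most. Time passes only in rows, so rows that repeat a pose let the fingers close. It gives the time, the measured TCP pose, the force, the opening and the grip force at its end, in the units of the state.
- read_state(): the state, without advancing time (a new reading comes with each control period).
- optics.capture(name): name is "scene" or "top" or "wrist"; returns a dict with "image" (420x560x3 uint8, blue, green, red), "intrinsics" (3x3 intrinsics, pixels), "extrinsics" (4x4, takes a point from world to camera coordinates); the wrist camera has in their place "T_tool_cam" (4x4, takes a point from camera to tool coordinates, whose origin is the TCP and whose axes are the flange's). Camera axes: x right, y down, z forward; pixel columns grow to the right and rows downward; lengths in m; the calibration is good to about 2 mm. A picture is of the moment at which its call begins: read the wrist's pose just before it. There is no depth.
- bot.hand_in(): hands the job in; it is judged then, once.
The state is a dict: "time_s": time; "joint_positions": joint angles; "qvel": joint speeds; "tau": joint torques, N m; "position": TCP position; "tcp_rot": TCP orientation; "force": force on the tool from outside, world axes, zero at the start; "moment": the same for the moment, N m; "opening": opening from 0.0 (shut) to 1.0 (fully open); "grasp_force": force on a finger pad.
Only numpy, scipy, OpenCV 4.12 (cv2) and the standard library are available. Lean on these libraries where they do the work, as an engineer would, in place of code of your own. Each camera call takes 0.05 s, during which the arm holds its last target. There are 200 camera calls.

### The job

The bench camera cannot look down into the open wagons: find the wagon with the red dot on its floor, take the inspection mirror from its rest and hold it in the air straight above the dot and level with the camera's lens, with the glass turned to the lens at 45 degrees, so that the camera, looking level, sees the dot from straight above in the middle of the mirror. Finish still holding the mirror steady there, touching nothing else with it; do not touch the camera, and leave the wagons and the other things on the bench where they are.

Things in the scene. Friction and masses are not known exactly. Their poses are not given: they have to be found in the camera images.
- mirror: inspection mirror, 190 mm long, about 75 g, rigid: black square rubber grip 110 x 14 x 14 mm with red rings, 6 mm steel stem, black frame 62 x 54 x 4 mm with the glass. Origin mid-grip; x along the handle to the head, z up as it lies in the rest (handle level, 49 mm up). The glass plane climbs 25 degrees from x towards +z; its reflecting face looks forward and down, normal (0.423, 0, -0.906).
- glass (a point): middle of the mirror's glass (56 x 48 mm), at (108.2, 0, 10.7) mm in the mirror's frame. Its axes are lines of sight, turned 20 degrees nose-down about y from the mirror's: the glass stands at 45 degrees between +x and -z, so an eye out on +x sees in it what lies on -z. With the handle raised 20 degrees at the head, x is level and z upright.
- mirror_rest: wooden tool rest fixed to the bench, left or right of the robot: base 130 x 70 x 8 mm, two notched uprights 90 mm apart (8 mm thick, 34 wide, ears up to 52 mm) in which the mirror's grip lies loosely, open above; between them 34 mm is free under the grip. Origin under the middle; x along the handle.
- wagon_red_dot: model open wagon, grey body, light grey floor inside, 116 x 56 mm, 136 mm over the buffers; rim 53 mm, floor 23 mm above the rail head. Origin under its middle at rail-head height (22 mm above the bench); y along its length. Loose; any place in the row of three. This is the wagon with the red dot.
- red_dot (a point): middle of the round red sticker, 20 mm across, on the inside floor of one wagon, 25 mm from the wagon's middle along its +y; about 46 mm above the bench
- wagon_green_dot: model open wagon, red-brown body, light grey floor inside, 116 x 56 mm, 136 mm over the buffers; rim 53 mm, floor 23 mm above the rail head. Origin under its middle at rail-head height (22 mm above the bench); y along its length. Loose; any place in the row of three. It has a 20 mm green sticker on its floor.
- wagon_plain: model open wagon, dark blue body, light grey floor inside, 116 x 56 mm, 136 mm over the buffers; rim 53 mm, floor 23 mm above the rail head. Origin under its middle at rail-head height (22 mm above the bench); y along its length. Loose; any place in the row of three. No sticker.
- track: board 100 x 500 x 12 mm fixed to the bench, with a straight track along its y axis, rail heads 22 mm above the bench, a low red buffer stop (42 mm high) at each end. Origin under its middle.
- bench_camera: black camera, 62 x 44 mm with a 37 mm lens barrel, on a 240 mm high column stand fixed beyond the track. Origin in the middle of the front lens, 150 to 200 mm above the bench as the clamp was left; +x points back along the camera to the column (135 mm behind), z up: the lens looks level along -x. Wide-angle: all three wagons and the air above them are in view.
- paint_rack: wooden block 150 x 100 x 20 mm with six small paint pots, 58 mm high in all; origin under the middle; stands on the side where the mirror rest is not. Bystander, loose.
- drill: teal and black cordless drill lying on its side, about 240 x 190 mm, 65 mm high. Bystander, loose; origin under the motor housing.
- glue_bottle: white glue bottle, 36 mm across, 95 mm high, orange cap. Bystander, loose; origin under its middle.
- blue_paint: blue paint jar, 44 mm across, 50 mm high. Bystander, loose; origin under its middle.
- gas_holder: black and grey round model tank, 72 mm across, 130 mm high. Bystander, loose; origin under its middle.
- screwdriver: yellow screwdriver lying on the bench, 170 mm long. Bystander, loose.
Things that resemble listed ones, but are neither listed nor needed, are in the scene too. Several things have the shape of the mirror; the one meant has the colours described above.

How it is judged:
By the outcome, as a careful person would: the job done as asked, in the order asked, and still so for the second after the job is handed in, while the arm keeps its last pose, push and grip.
It also fails if it takes over 48 s, if anything falls off the work surface, if the arm or the gripper's body presses on something with over 40 N, if the wrist force passes 120 N, or if a joint passes its speed limit or range.

## Working session

There is one attempt and no reset: what is moved stays moved. The work goes in short steps, Python scripts to look and compute and a tool call to move; the robot and the scene stay as the last step left them, time stands still between calls to the robot, and variables do not carry over. Pictures are saved under pics/ and viewed, at most 12 in all, crops included, and the job is handed in when it is done.

Besides the shell and the picture viewer there is one more tool, called after ">>>" as name(argument=value, ...), one argument or row to a line, values as JSON. send_rows: Moves the arm, as the interface text tells. Its arguments: {"type":"object","properties":{"commands":{"type":"array","items":{"type":"array","items":{"type":"number"}}}},"required":["commands"]}

```bash
mkdir -p pics; python3 - <<'E'
from rig import read_state, optics
import cv2,numpy as np,pickle
s=read_state();print(s['time_s'],s['position'],np.round(s['tcp_rot'],3).tolist(),s['opening'])
d={}
for n in("scene","top","wrist"):
    c=optics.capture(n);d[n]=c;cv2.imwrite(f"pics/{n}0.png",c['image'])
    print(n,{k:np.round(v,3).tolist() for k,v in c.items() if k!='image'})
pickle.dump(d,open('d0.pkl','wb'))
E
```

```text
0.0 [ 0.14172373 -0.60794696  0.22158368] [[0.974, 0.227, -0.0], [0.227, -0.974, 0.002], [0.0, -0.002, -1.0]] 0.9993057087502264
scene {'intrinsics': [[432.531, 0.0, 279.2], [0.0, 432.531, 208.718], [0.0, 0.0, 1.0]], 'extrinsics': [[-0.691, 0.723, 0.004, 0.341], [0.462, 0.447, -0.766, -0.181], [-0.555, -0.527, -0.643, 1.732], [0.0, 0.0, 0.0, 1.0]]}
top {'intrinsics': [[470.799, 0.0, 281.436], [0.0, 470.799, 206.437], [0.0, 0.0, 1.0]], 'extrinsics': [[-0.011, -1.0, -0.002, 0.05], [-0.998, 0.011, -0.058, 0.545], [0.058, 0.002, -0.998, 1.968], [0.0, 0.0, 0.0, 1.0]]}
wrist {'intrinsics': [[309.428, 0.0, 282.629], [0.0, 309.428, 211.618], [0.0, 0.0, 1.0]], 'T_tool_cam': [[0.0, -0.952, -0.306, 0.086], [1.0, 0.0, -0.0, -0.0], [0.001, -0.306, 0.952, -0.162], [0.0, 0.0, 0.0, 1.0]]}
```

View pics/scene0.png

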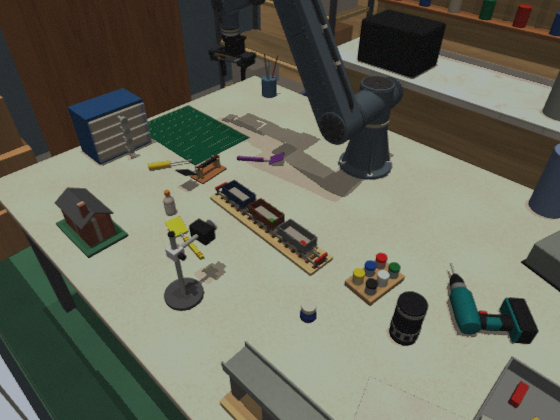

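View pics/top0.png

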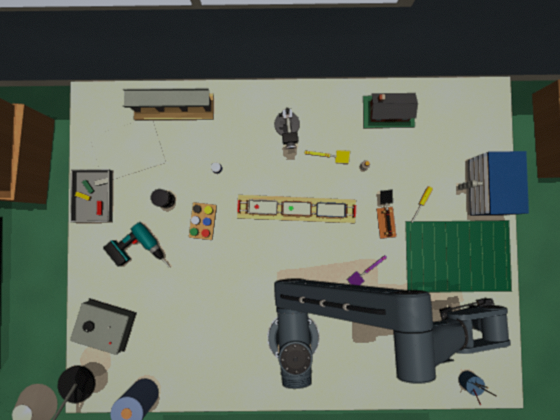

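View pics/wrist0.png

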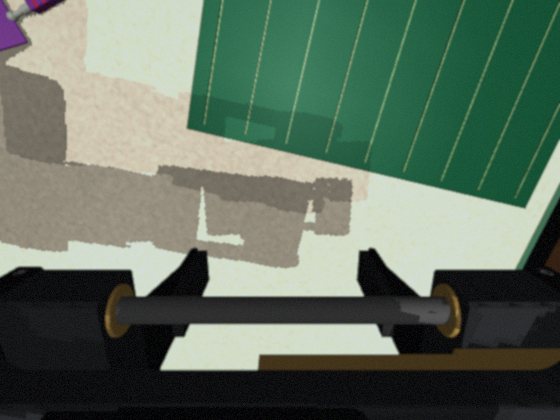

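The scene view shows the track with three wagons. The red-dot wagon is at the left end of the row: dot in the top view at about (257,207). The mirror lies in its rest at (387,215), head at (386,197). The bench camera is at about (290,135). The wrist view shows only bench and cutting mat. The yellow and purple items are decoys.

```bash
cat > h.py <<'E'
import numpy as np,cv2
from rig import read_state,optics
def cam(c,s=None):
    K=np.array(c['intrinsics'])
    if 'extrinsics' in c:
        E=np.array(c['extrinsics'])
    else:
        T=np.eye(4);T[:3,:3]=s['tcp_rot'];T[:3,3]=s['position']
        E=np.linalg.inv(T@np.array(c['T_tool_cam']))
    return K,E
def ray(KE,uv):
    K,E=KE;R=E[:3,:3];o=-R.T@E[:3,3]
    d=R.T@np.linalg.inv(K)@np.array([uv[0],uv[1],1.]);return o,d/np.linalg.norm(d)
def onz(KE,uv,z):
    o,d=ray(KE,uv);return o+d*(z-o[2])/d[2]
def tri(obs):
    A=np.zeros((3,3));b=np.zeros(3)
    for KE,uv in obs:
        o,d=ray(KE,uv);P=np.eye(3)-np.outer(d,d);A+=P;b+=P@o
    p=np.linalg.solve(A,b)
    return p,[np.linalg.norm((np.eye(3)-np.outer(d,d))@(p-o))*1000 for o,d in (ray(*x) for x in obs)]
def proj(KE,p):
    K,E=KE;q=K@(E[:3,:3]@p+E[:3,3]);return q[:2]/q[2]
def blobs(img,lo,hi,amin=4):
    h=cv2.cvtColor(img,cv2.COLOR_BGR2HSV);m=cv2.inRange(h,np.array(lo),np.array(hi))
    n,_,st,ce=cv2.connectedComponentsWithStats(m)
    return [(np.round(ce[i],1).tolist(),int(st[i,4]),st[i,:4].tolist()) for i in range(1,n) if st[i,4]>=amin]
E
python3 - <<'E'
from h import *
import pickle
d=pickle.load(open('d0.pkl','rb'));t=cam(d['top']);s=cam(d['scene'])
for n,uv,z in[('dot',(257,207),.046),('rest',(387,222),.02),('mirhead',(386,197),.06),('cambody',(290,139),.18),('cambase',(287,124),.0),('paint',(202,222),.02),('glue',(365,165),.09),('gas',(162,199),.13),('track',(297,208),.02),('purple',(367,270),0)]:
    print(n,np.round(onz(t,uv,z),3))
im=d['top']['image']
print([b for b in blobs(im,(0,150,90),(8,255,255)) ])
print([b for b in blobs(im,(172,150,90),(180,255,255)) ])
for n,(x,y,w,h) in {'top':(220,60,220,190),}.items():
    cv2.imwrite('pics/crop1.png',cv2.resize(d[n]['image'][y:y+h,x:x+w],None,fx=3.6,fy=3.1,interpolation=cv2.INTER_CUBIC)[:600,:800])
E
```

```text
dot [0.542 0.145 0.046]
rest [ 0.475 -0.398  0.02 ]
mirhead [ 0.577 -0.387  0.06 ]
cambody [0.799 0.008 0.18 ]
cambase [0.9   0.016 0.   ]
paint [0.483 0.378 0.02 ]
glue [ 0.706 -0.298  0.09 ]
gas [0.573 0.518 0.13 ]
track [ 0.538 -0.021  0.02 ]
purple [ 0.274 -0.313  0.   ]
[([380.0, 96.5], 4, [380, 95, 1, 4]), ([98.5, 207.5], 56, [97, 201, 4, 14]), ([238.5, 205.3], 23, [238, 200, 2, 12]), ([256.3, 206.1], 9, [255, 205, 4, 3]), ([354.4, 210.1], 20, [354, 205, 2, 12]), ([205.1, 232.7], 53, [201, 229, 9, 8]), ([134.3, 241.4], 14, [132, 240, 5, 4])]
[]
```

>>> send_rows(
  commands=[
    [0,0,0.6,3,-1,-0.3,1],
    [0,0,1.6,7,-2.5,-0.6,1],
    [0,0,2.6,12.3,-4.4,-1,1],
    [0,0,2.6,12.3,-4.4,-1,1],
    [0,0,2.6,12.3,-4.4,-1,1],
    [0,0,2.6,12.3,-4.4,-1,1],
    [0,0,2.6,12.3,-4.4,-1,1],
    [0,0,2.6,12.3,-4.4,-1,1],
    [0,0,2.6,12.3,-4.4,-1,1],
    [0,0,2.6,12.3,-4.4,-1,1],
    [0,0,2.6,12.3,-4.4,-1,1],
    [0,0,2.6,12.3,-4.4,-1,1],
    [0,0,2.6,12.3,-4.4,-1,1],
    [0,0,2.6,12.3,-4.4,-1,1],
  ],
)

```text
time_s: 1.32
position: [0.4699, -0.3972, 0.2522]
tcp_rot: [[1.0, 0.0, -0.001], [0.0, -1.0, 0.0], [-0.001, -0.0, -1.0]]
force: [-0.2, 0.6, 0.2]
opening: 1.0
grasp_force: 0.0
```

```bash
python3 - <<'E'
from h import *
import pickle
s=read_state();c=optics.capture("wrist")
print(s['time_s'],s['position'],np.round(s['tcp_rot'],3).tolist(),s['force'])
pickle.dump((s,c),open('w1.pkl','wb'));cv2.imwrite('pics/w1.png',c['image'])
E
```

```text
1.3167 [ 0.46990364 -0.39724819  0.25217399] [[1.0, 0.0, -0.001], [0.0, -1.0, 0.0], [-0.001, -0.0, -1.0]] [-0.24876006  0.57607661  0.17096889]
```

View pics/w1.png

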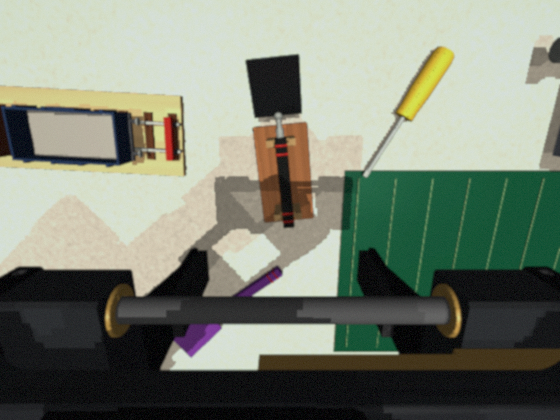

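The mirror lies in the rest: red rings at about (281,140–158) and the grip end at (289,225), head at (275,86). The nearest wagon (plain, blue) is at the left. I'll take a second view closer by, to triangulate the rings.

```bash
python3 - <<'E'
from h import *
import pickle
s,c=pickle.load(open('w1.pkl','rb'));k=cam(c,s)
for b in blobs(c['image'],(0,130,50),(8,255,255),4)+blobs(c['image'],(172,130,50),(180,255,255),4):
    if 240<b[0][0]<330: print(b,np.round(onz(k,b[0],.056),4))
g=cv2.cvtColor(c['image'],cv2.COLOR_BGR2GRAY)
for uv in[(281,140),(289,226),(285,180),(275,86),(279,118)]:print(uv,np.round(onz(k,uv,.056),4))
E
```

```text
([280.3, 145.4], 52, [275, 143, 12, 6]) [ 0.5192 -0.394   0.056 ]
([281.6, 154.2], 58, [276, 152, 12, 6]) [ 0.5093 -0.3955  0.056 ]
([286.9, 213.4], 34, [282, 212, 11, 4]) [ 0.4379 -0.4019  0.056 ]
([287.7, 221.1], 26, [283, 219, 11, 5]) [ 0.4279 -0.4029  0.056 ]
([287.5, 221.0], 4, [286, 220, 4, 3]) [ 0.4281 -0.4026  0.056 ]
(281, 140) [ 0.5252 -0.3948  0.056 ]
(289, 226) [ 0.4215 -0.4045  0.056 ]
(285, 180) [ 0.4792 -0.3994  0.056 ]
(275, 86) [ 0.5819 -0.3884  0.056 ]
(279, 118) [ 0.549  -0.3926  0.056 ]
```

>>> send_rows(
  commands=[
    [0,0,0,0,0,1,1],
    [0,0,0,0.6,0,2.2,1],
    [0,0,0,0.6,0,2.2,1],
    [0,0,0,0.6,0,2.2,1],
  ],
)

```text
time_s: 1.7
position: [0.4873, -0.3959, 0.1839]
tcp_rot: [[1.0, 0.001, -0.005], [0.001, -1.0, 0.005], [-0.005, -0.005, -1.0]]
force: [-1.2, -0.3, 0.8]
opening: 0.999
grasp_force: 0.0
```

```bash
python3 - <<'E'
from h import *
import pickle
s=read_state();c=optics.capture("wrist");k=cam(c,s)
print(s['time_s'],s['position'])
pickle.dump((s,c),open('w2.pkl','wb'));cv2.imwrite('pics/w2.png',c['image'])
for b in blobs(c['image'],(0,130,50),(8,255,255),4)+blobs(c['image'],(172,130,50),(180,255,255),4):
    if 220<b[0][0]<350: print(b,np.round(onz(k,b[0],.056),4))
E
```

```text
1.7 [ 0.48733792 -0.39590533  0.1839218 ]
([282.0, 171.3], 74, [275, 169, 15, 6]) [ 0.5191 -0.3942  0.056 ]
([283.3, 181.3], 68, [276, 179, 15, 6]) [ 0.5095 -0.3954  0.056 ]
([290.2, 249.9], 40, [283, 248, 14, 5]) [ 0.4379 -0.4026  0.056 ]
([290.6, 258.7], 43, [285, 257, 12, 5]) [ 0.428  -0.4031  0.056 ]
```

View pics/w2.png

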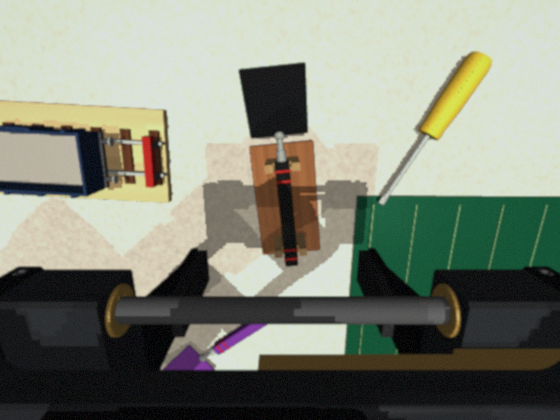

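View 2 shows the rings at (282,171) and (290,259). Both views give the same points at z=56 mm, so the height holds: mid-grip is at about (0.4735, -0.3988), yaw +5.6°.

>>> send_rows(
  commands=[
    [0,0,-0.6,-0.25,0.02,1,1],
    [0,0,-1.12,-0.48,0.05,2,1],
    [0,0,-1.12,-0.48,0.05,3,1],
    [0,0,-1.12,-0.48,0.05,3.5,1],
    [0,0,-1.12,-0.48,0.05,3.5,1],
    [0,0,-1.12,-0.48,0.05,3.5,1],
    [0,0,-1.12,-0.48,0.05,3.5,1],
    [0,0,-1.12,-0.48,0.05,3.5,1],
  ],
)

```text
time_s: 2.42
position: [0.476, -0.3996, 0.0844]
tcp_rot: [[0.995, 0.099, 0.003], [0.099, -0.995, -0.004], [0.003, 0.004, -1.0]]
force: [0.0, 0.1, -0.4]
opening: 0.996
grasp_force: 0.0
```

```bash
python3 - <<'E'
from h import *
import pickle
s=read_state();c=optics.capture("wrist");k=cam(c,s)
print(s['time_s'],s['position'],np.round(s['tcp_rot'],4).tolist())
for b in blobs(c['image'],(0,130,50),(8,255,255),4)+blobs(c['image'],(172,130,50),(180,255,255),4):
    if 220<b[0][0]<350: print(b,np.round(onz(k,b[0],.056),4))
d=np.array([.4735,-.3988,.030])-s['position'];print(d, np.array(s['tcp_rot']).T@d/.03)
E
```

```text
2.4167 [ 0.47600562 -0.39962151  0.08436941] [[0.9951, 0.0993, 0.0034], [0.0993, -0.995, -0.0042], [0.003, 0.0045, -1.0]]
([281.6, 182.6], 137, [270, 180, 24, 7]) [ 0.5193 -0.3944  0.056 ]
([281.4, 198.1], 136, [270, 195, 24, 7]) [ 0.5093 -0.3953  0.056 ]
([274.3, 294.9], 13, [272, 294, 6, 3]) [ 0.4385 -0.3972  0.056 ]
([284.3, 295.0], 18, [279, 294, 13, 3]) [ 0.4391 -0.4043  0.056 ]
([274.8, 295.5], 4, [274, 295, 3, 2]) [ 0.4381 -0.3976  0.056 ]
([278.5, 294.8], 4, [278, 294, 2, 3]) [ 0.4389 -0.4002  0.056 ]
([289.0, 295.2], 4, [288, 294, 3, 3]) [ 0.4393 -0.4076  0.056 ]
([249.2, 357.5], 4, [249, 356, 2, 4]) [ 0.3824 -0.3833  0.056 ]
([250.0, 366.5], 14, [248, 363, 5, 8]) [ 0.374  -0.3845  0.056 ]
([239.6, 368.7], 7, [239, 367, 2, 4]) [ 0.3711 -0.3767  0.056 ]
[-0.00250562  0.00082151 -0.05436941] [-0.0858054  -0.04366018  1.8118879 ]
```

>>> send_rows(
  commands=[
    [0,0,0,-0.08,-0.04,0.9,1],
    [0,0,0,-0.08,-0.04,1.8,1],
    [0,0,0,-0.08,-0.04,1.8,1],
    [0,0,0,-0.08,-0.04,1.8,1],
    [0,0,0,-0.08,-0.04,1.8,0],
    [0,0,0,-0.08,-0.04,1.8,0],
    [0,0,0,-0.08,-0.04,1.8,0],
    [0,0,0,-0.08,-0.04,1.8,0],
    [0,0,0,-0.08,-0.04,1.8,0],
    [0,0,0,-0.08,-0.04,1.8,0],
    [0,0,0,-0.08,-0.04,1.8,0],
    [0,0,0,-0.08,-0.04,1.8,0],
  ],
)

```text
time_s: 3.47
position: [0.4723, -0.397, 0.0276]
tcp_rot: [[0.995, 0.099, 0.0], [0.099, -0.995, -0.0], [0.0, 0.0, -1.0]]
force: [-0.3, 0.1, -0.0]
opening: 0.481
grasp_force: 0.0
```

```bash
python3 - <<'E'
from h import *
s=read_state();print(s['time_s'],s['position'],np.round(s['tcp_rot'],4).tolist(),s['opening'],s['grasp_force'],s['force'])
E
```

```text
3.4667 [ 0.47232348 -0.39699337  0.02762107] [[0.995, 0.0994, 0.0001], [0.0994, -0.995, -0.0], [0.0001, 0.0001, -1.0]] 0.48090448656352863 0.0 [-0.26680556  0.13761229 -0.0475098 ]
```

>>> send_rows(
  commands=[
    [0,0,0,0,0.06,0,0],
    [0,0,0,0,0.06,0,0],
    [0,0,0,0,0.06,0,0],
    [0,0,0,0,0.06,0,0],
    [0,0,0,0,0.06,0,0],
    [0,0,0,0,0.06,0,0],
    [0,0,0,0,0.06,0,0],
    [0,0,0,0,0.06,0,0],
    [0,0,0,0,0.06,0,0],
  ],
)

```text
time_s: 4.22
position: [0.4725, -0.3987, 0.0275]
tcp_rot: [[0.995, 0.1, -0.0], [0.1, -0.995, 0.0], [-0.0, -0.0, -1.0]]
force: [-0.4, -0.9, -0.5]
opening: 0.16
grasp_force: 30.0
```

```bash
python3 - <<'E'
from h import *
s=read_state();print(s['time_s'],s['position'],np.round(s['tcp_rot'],4).tolist(),s['opening'],s['grasp_force'],s['force'])
E
```

```text
4.2167 [ 0.47245439 -0.39869227  0.02748395] [[0.995, 0.0996, -0.0001], [0.0996, -0.995, 0.0001], [-0.0001, -0.0001, -1.0]] 0.15957195844429473 29.99991238117218 [-0.42052166 -0.93302816 -0.51580164]
```

>>> send_rows(
  commands=[
    [0,0,0,0,0,-0.5,0],
    [0,0,0,0,0,-1.5,0],
    [0,0,0,0,0,-2.8,0],
    [0,0,0,0,0,-4,0],
    [0,0,0,0,0,-5.2,0],
    [0,0,0,0,0,-6.4,0],
    [0,0,0,0,0,-7.4,0],
    [0,0,0,0,0,-7.4,0],
    [0,0,0,0,0,-7.4,0],
  ],
)

```text
time_s: 4.97
position: [0.4731, -0.3994, 0.2518]
tcp_rot: [[0.995, 0.1, 0.003], [0.1, -0.995, -0.004], [0.003, 0.004, -1.0]]
force: [-1.4, -0.6, -2.1]
opening: 0.157
grasp_force: 30.0
```

>>> send_rows(
  commands=[
    [0,0,0,0,-0.6,0,0],
    [0,0,0.3,0.1,-1.7,0,0],
    [0,0,0.8,0.2,-2.9,0,0],
    [0,0,1.3,0.2,-4.2,0,0],
    [0,0,1.8,0.3,-5.5,0,0],
    [0,0,2.3,0.3,-6.8,0,0],
    [0,0,2.8,0.4,-8.1,0,0],
    [0,0,3.3,0.4,-9.4,0,0],
    [0,0,3.8,0.5,-10.7,0,0],
    [0,0,4.3,0.5,-12,0,0],
    [0,0,4.8,0.6,-13.3,0,0],
    [0,0,5.3,0.7,-14.6,0,0],
    [0,0,5.8,0.7,-15.9,0,0],
    [0,0,6.3,0.8,-17.2,0,0],
    [0,0,6.8,0.8,-18.5,0,0],
    [0,0,7.1,0.9,-19.4,0,0],
    [0,0,7.1,0.9,-20,0,0],
    [0,0,7.1,0.9,-20,0,0],
    [0,0,7.1,0.9,-20,0,0],
    [0,0,7.1,0.9,-20,0,0],
  ],
)

```text
time_s: 6.63
position: [0.4387, 0.2002, 0.2483]
tcp_rot: [[0.868, -0.497, -0.003], [-0.497, -0.868, -0.001], [-0.002, 0.003, -1.0]]
force: [-0.2, -0.1, -0.9]
opening: 0.16
grasp_force: 30.0
```

>>> send_rows(
  commands=[
    [0,-1,0,0,0,0,0],
    [0,-2,0,0,0,0,0],
    [0,-3,0,0,0,0,0],
    [0,-4,0,0,0,0,0],
    [0,-4,0,0,0,0,0],
    [0,-4,0,0,0,0,0],
    [0,-4,0,0,0,0,0],
  ],
)

```text
time_s: 7.22
position: [0.439, 0.2002, 0.2492]
tcp_rot: [[0.815, -0.498, -0.297], [-0.468, -0.867, 0.169], [-0.342, 0.001, -0.94]]
force: [-0.3, 0.5, -0.2]
opening: 0.155
grasp_force: 30.0
```

```bash
python3 - <<'E'
from h import *
import pickle
s=read_state();c=optics.capture("wrist");t=optics.capture("top");sc=optics.capture("scene")
pickle.dump((s,c,t,sc),open('w3.pkl','wb'))
print(s['time_s'],s['position'],np.round(s['tcp_rot'],3).tolist(),s['opening'],s['grasp_force'],s['force'])
d=pickle.load(open('d0.pkl','rb'))
a=cv2.resize(d['top']['image'][95:165,255:325],(400,400),interpolation=cv2.INTER_CUBIC)
b=cv2.resize(d['scene']['image'][205:275,165:235],(400,400),interpolation=cv2.INTER_CUBIC)
cv2.imwrite('pics/cc.png',np.hstack([a,b]));cv2.imwrite('pics/w3.png',c['image'])
E
```

```text
7.2167 [0.43904569 0.20020752 0.24921249] [[0.815, -0.498, -0.297], [-0.468, -0.867, 0.169], [-0.342, 0.001, -0.94]] 0.15491495843531547 29.999976586550474 [-0.28503421  0.49650193 -0.15986384]
```

View pics/w3.png

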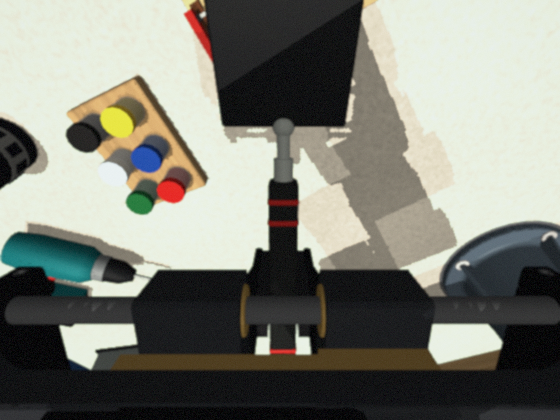

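View pics/cc.png

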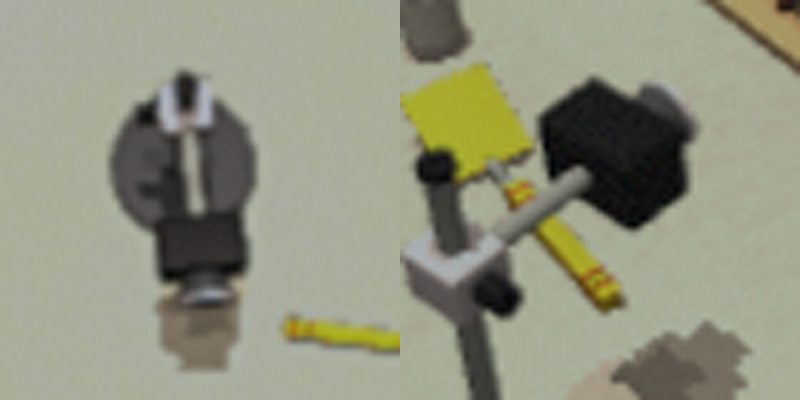

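I tilted the head down instead of up, and the mirror now hides the wagon. The hand picture does show the mirror held straight and centred, with rings at (283,203) and (283,222). In the crops the lens is at about (291,146) in the top view, and the camera faces the track. Next I'll tilt the other way and step aside.

>>> send_rows(
  commands=[
    [0,1,0,0,-0.5,0,0],
    [0,2,0,0,-1,0,0],
    [0,3,0,0,-1.5,0,0],
    [0,4,0,0,-2,0,0],
    [0,5,0,0,-2,0,0],
    [0,6,0,0,-2,0,0],
    [0,7,0,0,-2,0,0],
    [0,8,0,0,-2,0,0],
    [0,8,0,0,-2,0,0],
    [0,8,0,0,-2,0,0],
    [0,8,0,0,-2,0,0],
  ],
)

```text
time_s: 8.28
position: [0.4697, 0.2535, 0.2501]
tcp_rot: [[0.816, -0.496, 0.297], [-0.467, -0.868, -0.168], [0.341, -0.001, -0.94]]
force: [0.0, -0.2, -0.5]
opening: 0.155
grasp_force: 30.0
```

```bash
cat > g.py <<'E'
from h import *
import pickle,sys
s=read_state();c=optics.capture("wrist");k=cam(c,s)
pickle.dump((s,c),open(sys.argv[1]+'.pkl','wb'))
print(s['time_s'],s['position'],np.round(s['tcp_rot'],3).tolist())
cv2.imwrite('pics/'+sys.argv[1]+'.png',c['image'])
print('lens',proj(k,np.array([.777,.005,.175])),'dot',proj(k,np.array([.542,.145,.046])))
for b in blobs(c['image'],(0,120,60),(8,255,255),15)+blobs(c['image'],(172,120,60),(180,255,255),15):
    print(b,np.round(onz(k,b[0],.046),4))
E
python3 g.py w4
```

```text
8.2833 [0.46974388 0.25347212 0.25014384] [[0.816, -0.496, 0.297], [-0.467, -0.868, -0.168], [0.341, -0.001, -0.94]]
lens [ 356.47242205 -197.33338489] dot [330.03270891 149.79494045]
([326.6, 147.7], 170, [320, 141, 14, 15]) [0.5464 0.1474 0.046 ]
([268.3, 167.5], 131, [262, 158, 12, 22]) [0.561  0.2232 0.046 ]
([283.1, 202.4], 240, [268, 198, 31, 9]) [0.5138 0.2289 0.046 ]
([283.0, 223.2], 215, [268, 220, 30, 8]) [0.4914 0.2418 0.046 ]
([283.0, 350.8], 90, [271, 348, 25, 6]) [0.3559 0.3193 0.046 ]
```

>>> send_rows(
  commands=[
    [0,1,0,0,-0.5,0,0],
    [0,2,0,0,-1,0,0],
    [0,3,0,0,-1.5,0,0],
    [0,4,0,0,-2,0,0],
    [0,5,0,0,-2,0,0],
    [0,6,0,0,-2,0,0],
    [0,6,0,0,-2,0,0],
    [0,6,0,0,-2,0,0],
    [0,6,0,0,-2,0,0],
  ],
)

```text
time_s: 9.08
position: [0.5627, 0.2583, 0.3423]
tcp_rot: [[0.724, -0.397, 0.564], [-0.279, -0.917, -0.286], [0.631, 0.049, -0.775]]
force: [0.0, 0.1, 0.2]
opening: 0.155
grasp_force: 30.0
```

```bash
python3 g.py w5
```

```text
9.0833 [0.56270439 0.25831775 0.34225754] [[0.724, -0.397, 0.564], [-0.279, -0.917, -0.286], [0.631, 0.049, -0.775]]
lens [378.86423906  86.21078931] dot [347.47826214 288.42041451]
([472.3, 10.2], 32, [468, 7, 8, 9]) [ 0.986  -0.4171  0.046 ]
([552.5, 204.2], 78, [544, 194, 16, 22]) [ 0.5282 -0.2551  0.046 ]
([282.8, 202.0], 207, [268, 199, 31, 7]) [0.71   0.1794 0.046 ]
([282.6, 223.0], 205, [268, 220, 30, 7]) [0.6761 0.1945 0.046 ]
([473.9, 225.9], 16, [471, 222, 6, 8]) [ 0.5492 -0.0996  0.046 ]
([482.0, 239.3], 23, [478, 233, 9, 13]) [ 0.5247 -0.0982  0.046 ]
([282.2, 350.6], 128, [269, 348, 27, 6]) [0.5024 0.2701 0.046 ]
([551.5, 206.2], 24, [544, 196, 16, 22]) [ 0.5259 -0.2507  0.046 ]
```

View pics/w5.png

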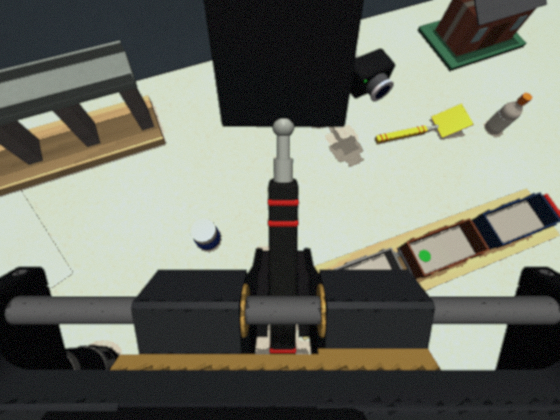

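The lens ring shows at about (380,88) in this view, and the green-dot wagon at (425,256) is not the one. I'll take a second view to the side for the lens height.

>>> send_rows(
  commands=[
    [0,0,0,0,-1,0,0],
    [0,0,0,0,-2,0,0],
    [0,0,0,0,-3,0,0],
    [0,0,0,0,-3,0,0],
    [0,0,0,0,-3,0,0],
    [0,0,0,0,-3,0,0],
  ],
)

```text
time_s: 9.63
position: [0.5995, 0.3399, 0.3397]
tcp_rot: [[0.731, -0.391, 0.559], [-0.275, -0.919, -0.283], [0.624, 0.053, -0.78]]
force: [-0.3, 0.1, -0.4]
opening: 0.155
grasp_force: 30.0
```

```bash
python3 g.py w6; python3 - <<'E'
from h import *
import pickle
d=pickle.load(open('d0.pkl','rb'));t=cam(d['top'])
s4,c4=pickle.load(open('w4.pkl','rb'));k4=cam(c4,s4)
print('dot tri',tri([(k4,(326.6,147.7)),(t,(256.3,206.1))]))
s6,c6=pickle.load(open('w6.pkl','rb'));k6=cam(c6,s6)
s5,c5=pickle.load(open('w5.pkl','rb'))
p=proj(k6,np.array([.777,.005,.175]));x=int(np.clip(p[0]-35,0,490));y=int(np.clip(p[1]-35,0,350));print(x,y)
a=cv2.resize(c5['image'][53:123,345:415],(400,400),interpolation=cv2.INTER_CUBIC)
b=cv2.resize(c6['image'][y:y+70,x:x+70],(400,400),interpolation=cv2.INTER_CUBIC)
cv2.imwrite('pics/cc2.png',np.hstack([a,b]))
E
```

```text
9.6333 [0.59949735 0.33992066 0.33968442] [[0.731, -0.391, 0.559], [-0.275, -0.919, -0.283], [0.624, 0.053, -0.78]]
lens [441.21011341  87.02682637] dot [405.1808227  288.60008877]
([518.2, 10.6], 54, [514, 6, 8, 11]) [ 0.9804 -0.4285  0.046 ]
([282.8, 202.4], 229, [268, 199, 31, 8]) [0.7423 0.2629 0.046 ]
([282.7, 223.0], 202, [268, 220, 30, 7]) [0.7093 0.2771 0.046 ]
([528.2, 225.1], 16, [526, 221, 6, 8]) [ 0.5507 -0.105   0.046 ]
([536.9, 238.0], 20, [534, 234, 7, 9]) [ 0.5268 -0.104   0.046 ]
([282.2, 350.5], 132, [269, 347, 27, 7]) [0.5367 0.3513 0.046 ]
dot tri (array([0.54588639, 0.14819178, 0.04927762]), [np.float64(0.07602084769217035), np.float64(0.07602084769190738)])
406 52
```

View pics/cc2.png

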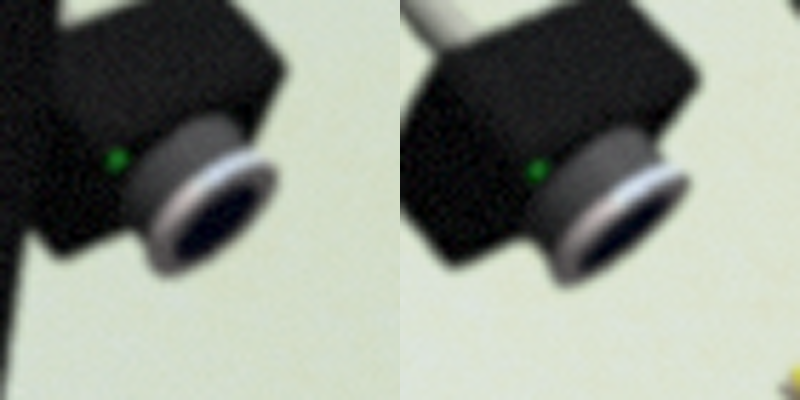

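In both crops the ring's centre is clear: about (383.3,90.5) in w5 and (445.7,92.4) in w6.

```bash
python3 - <<'E'
from h import *
import pickle
d=pickle.load(open('d0.pkl','rb'));t=cam(d['top']);sc=cam(d['scene'])
s5,c5=pickle.load(open('w5.pkl','rb'));s6,c6=pickle.load(open('w6.pkl','rb'));k5=cam(c5,s5);k6=cam(c6,s6)
o=[(k5,(383.3,90.5)),(k6,(445.7,92.4)),(t,(291.2,145.7))]
for q in(o,o[:2],[o[0],o[2]],[o[1],o[2]]):print('lens',tri(q))
L=tri(o)[0];print('scene px',proj(sc,L))
print('dot top',onz(t,(256.3,206.1),.046))
# green LED / mirror rings in hand: rings on plane of grip top
for k,s in((k5,s5),(k6,s6)):
    R=np.array(s['tcp_rot']);p=np.array(s['position'])
    for r in((282.8,202.2),(282.7,223.0),(282.2,350.6)):
        o_,dd=ray(k,r);ot=R.T@(o_-p);dt=R.T@dd;z=-.0285
        print('ring tool',np.round(ot+dt*(z-ot[2])/dt[2],4))
E
```

```text
lens (array([0.77028426, 0.00169594, 0.17252222]), [np.float64(1.1919918501107922), np.float64(2.406911656039348), np.float64(3.487413589302233)])
lens (array([0.76726183, 0.00311196, 0.17457319]), [np.float64(0.6876895598071969), np.float64(0.6876895598072431)])
lens (array([0.77148853, 0.00192508, 0.17267284]), [np.float64(2.307246239040226), np.float64(2.3072462390404183)])
lens (array([0.77071804, 0.00212885, 0.17248203]), [np.float64(2.934668886372045), np.float64(2.9346688863719383)])
scene px [210.54357209 224.61958861]
dot top [0.5460066  0.14835153 0.046     ]
ring tool [ 0.0465 -0.0006 -0.0285]
ring tool [ 0.0366 -0.0007 -0.0285]
ring tool [-0.0349 -0.001  -0.0285]
ring tool [ 0.0465 -0.0006 -0.0285]
ring tool [ 0.0366 -0.0007 -0.0285]
ring tool [-0.0349 -0.001  -0.0285]
```

The lens fits at (0.769, 0.0025, 0.1735): the scene view predicts (210.5,224.6) against (211.4,224.3) seen. The dot is at (0.546, 0.148). Next, the final-pose moves.

```bash
cat > goal.py <<'E'
from h import *
from scipy.spatial.transform import Rotation as Ro
D=np.array([.546,.148]);L=np.array([.769,.0025,.1735])
a=L[:2]-D;a/=np.linalg.norm(a);xs=np.array([*a,0]);z=np.array([0,0,1.])
t=np.radians(20);xt=np.cos(t)*xs+np.sin(t)*z;zt=np.sin(t)*xs-np.cos(t)*z
R=np.stack([xt,np.cross(zt,xt),zt],1);G=np.array([*D,L[2]]);gt=np.array([.1091,0,-.0322])
P=G-R@gt
s=read_state();p=np.array(s['position']);Rc=np.array(s['tcp_rot'])
print(s['time_s'],'goal',P.round(4),'now',p.round(4),'glass',(p+Rc@gt).round(4),s['grasp_force'],np.round(s['force'],1))
print('rot',(np.degrees(Ro.from_matrix(Rc.T@R).as_rotvec())/5).round(3),'shift',(Rc.T@(P-p)/.03).round(3))
print('shift via +60mm',(Rc.T@(P+[0,0,.06]-p)/.03).round(3))
E
python3 goal.py
```

```text
9.6833 goal [0.4694 0.198  0.1059] now [0.5993 0.3396 0.3399] glass [0.6611 0.3186 0.4331] 29.999808222055435 [-0.5 -0.9 -0.7]
rot [-0.459 -3.776  2.057] shift [-6.733  5.619  4.996]
shift via +60mm [-5.486  5.725  3.437]
```

>>> send_rows(
  commands=[
    [0,-0.5,0.3,-0.7,0.7,0.4,0],
    [-0.1,-1,0.5,-1.4,1.4,0.9,0],
    [-0.1,-1.5,0.8,-2.1,2.1,1.3,0],
    [-0.2,-2,1.1,-2.8,2.9,1.7,0],
    [-0.3,-2.5,1.4,-3.5,3.6,2.1,0],
    [-0.3,-3,1.6,-4.2,4.3,2.6,0],
    [-0.4,-3.5,1.9,-4.9,5,3,0],
    [-0.46,-3.78,2.06,-5.5,5.7,3.4,0],
    [-0.46,-3.78,2.06,-5.5,5.7,3.4,0],
    [-0.46,-3.78,2.06,-5.5,5.7,3.4,0],
    [-0.46,-3.78,2.06,-5.5,5.7,3.4,0],
    [-0.46,-3.78,2.06,-5.5,5.7,3.4,0],
    [-0.46,-3.78,2.06,-5.5,5.7,3.4,0],
  ],
)

```text
time_s: 10.77
position: [0.4714, 0.2008, 0.1683]
tcp_rot: [[0.787, -0.544, 0.29], [-0.513, -0.839, -0.183], [0.343, -0.004, -0.939]]
force: [-0.7, -0.3, 0.4]
opening: 0.157
grasp_force: 30.0
```

```bash
python3 goal.py
```

```text
10.7667 goal [0.4694 0.198  0.1059] now [0.4714 0.2008 0.1683] glass [0.5479 0.1508 0.236 ] 29.999902043491602 [-0.7 -0.3  0.4]
rot [-0.058 -0.016  0.01 ] shift [-0.719  0.125  1.95 ]
shift via +60mm [-0.032  0.116  0.072]
```

>>> send_rows(
  commands=[
    [-0.03,0,0,-0.2,0.1,0.4,0],
    [-0.05,0,0,-0.4,0.12,1,0],
    [-0.05,-0.02,0.01,-0.6,0.12,1.6,0],
    [-0.05,-0.02,0.01,-0.72,0.12,1.95,0],
    [-0.05,-0.02,0.01,-0.72,0.12,1.95,0],
    [-0.05,-0.02,0.01,-0.72,0.12,1.95,0],
    [-0.05,-0.02,0.01,-0.72,0.12,1.95,0],
    [-0.05,-0.02,0.01,-0.72,0.12,1.95,0],
    [-0.05,-0.02,0.01,-0.72,0.12,1.95,0],
  ],
)

```text
time_s: 11.52
position: [0.4766, 0.1912, 0.1164]
tcp_rot: [[0.803, -0.535, 0.263], [-0.509, -0.845, -0.165], [0.311, -0.001, -0.95]]
force: [-1.1, 0.4, -0.9]
opening: 0.155
grasp_force: 30.0
```

```bash
python3 goal.py; python3 - <<'E'
from h import *
s=optics.capture('scene');t=optics.capture('top')
a=cv2.resize(s['image'][180:300,170:370],(800,480),interpolation=cv2.INTER_CUBIC)
cv2.imwrite('pics/fin.png',a)
import pickle;pickle.dump((s,t),open('fin.pkl','wb'))
print('proj glass in scene',proj(cam(s),np.array([.546,.148,.1735])))
d=pickle.load(open('d0.pkl','rb'))
f=cv2.absdiff(d['scene']['image'],s['image']).max(2)
n,_,st,_=cv2.connectedComponentsWithStats((f>40).astype(np.uint8));print([x.tolist() for x in st[1:] if x[4]>25])
E
```

```text
11.5167 goal [0.4694 0.198  0.1059] now [0.4766 0.1912 0.1164] glass [0.5557 0.141  0.1809] 29.999888855963945 [-1.1  0.4 -0.9]
rot [-0.066  0.378  0.142] shift [-0.418 -0.063  0.231]
shift via +60mm [ 0.204 -0.066 -1.67 ]
proj glass in scene [304.13869399 210.38646012]
[[248, 0, 18, 4, 46], [273, 0, 62, 99, 2038], [389, 0, 41, 10, 136], [435, 0, 41, 20, 380], [323, 29, 5, 10, 29], [395, 29, 12, 13, 51], [222, 34, 24, 20, 300], [390, 39, 11, 9, 31], [423, 39, 46, 66, 1874], [319, 46, 23, 16, 202], [232, 51, 24, 31, 259], [367, 62, 49, 23, 280], [353, 82, 7, 11, 43], [387, 92, 8, 8, 35], [409, 92, 14, 14, 128], [308, 97, 45, 48, 1236], [221, 113, 217, 153, 8944], [366, 116, 20, 9, 112], [404, 119, 27, 12, 88], [383, 122, 17, 36, 255], [196, 155, 24, 16, 125], [345, 159, 21, 14, 59], [203, 167, 13, 9, 36], [175, 169, 22, 7, 106], [180, 179, 19, 12, 132], [295, 236, 15, 8, 76]]
```

View pics/fin.png

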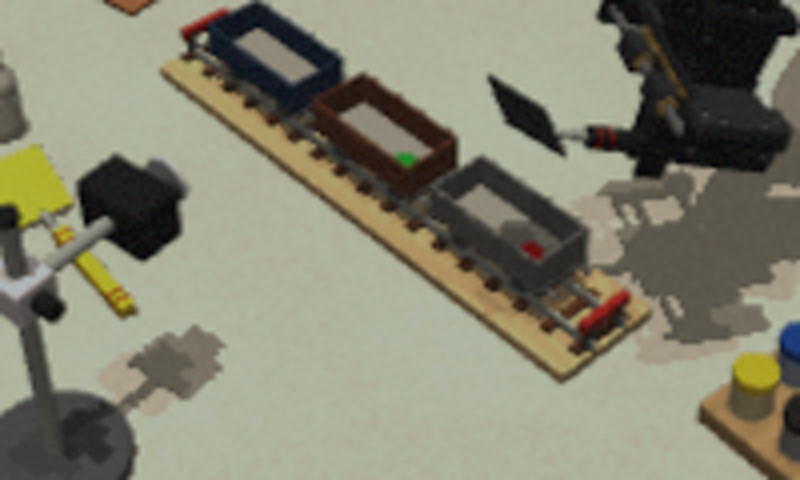

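The scene picture shows the mirror above the grey wagon's red dot at about (530,250) in the crop, with the wagons undisturbed. The pose is 10 mm short of the goal, probably because of a joint limit.

```bash
python3 - <<'E'
from rig import read_state
s=read_state();print(s['joint_positions'],s['qvel'])
E
```

```text
[ 17.52994162  30.0082493  111.20625009 -28.35049695  29.91003735
 163.52038136] [-0.1064542   0.22303656  0.16508121 -0.04676788 -0.00866043  0.02341877]
```

Joint 6 is at its limit (163.5°). I'll fit a simple arm model from the saved states, to see how much is missing and which grasp would suit.

```bash
cat > ik.py <<'E'
from h import *
import pickle
from scipy.optimize import least_squares
from scipy.spatial.transform import Rotation as Ro
S=[pickle.load(open(f'w{i}.pkl','rb'))[0] for i in range(1,7)]
S.append(read_state())
def fk(q,p):
    q=np.radians(q);z1,a1,a2,e,d4,d6,c=p[:7]
    Rz=lambda a:Ro.from_euler('z',a).as_matrix();Ry=lambda a:Ro.from_euler('y',a).as_matrix()
    A=Rz(q[0]);B=A@Ry(q[1]);C=A@Ry(q[1]+q[2]);T=C@Rz(q[3])@Ry(q[4])
    x=A@[a1,0,z1]+B@[0,0,a2]+C@[e,0,d4]+T@[0,0,d6]
    return x,T@Rz(q[5]+c)
def res(p):
    r=[]
    for s in S:
        x,R=fk(s['joint_positions'],p);r+=list(x-s['position'])+list(.2*(R-np.array(s['tcp_rot'])).ravel())
    return r
best=min((least_squares(res,[.3,.0,.4,0,.4,.25,c]) for c in(0,1.57,3.14,-1.57)),key=lambda f:f.cost)
P=best.x
if __name__=='__main__':
    print(np.round(P,4),best.cost,[np.round(s['joint_positions'],1).tolist() for s in S[-3:]])
    import io,contextlib
    with contextlib.redirect_stdout(io.StringIO()):
        import goal
    def ik(Pt,Rt,q0):
        f=lambda q:np.r_[(lambda x,R:[*(x-Pt),*(.2*(R-Rt)).ravel()])(*fk(q,P))]
        s=least_squares(f,q0);return s.x.round(1),s.cost
    q0=S[-1]['joint_positions'];print('goal',ik(goal.P,goal.R,q0))
    H=np.diag([-1,-1,1.]);gtf=goal.gt*[-1,1,1]
    R2=goal.R@H;print('half turn',ik(goal.G-R2@gtf,R2,np.array(q0)-[0,0,0,0,0,180]))
    S2=pickle.load(open('w2.pkl','rb'))[0]
    print('regrasp',ik(np.array([.4725,-.3987,.0275]),Ro.from_euler('z',5.7,degrees=True).as_matrix()@np.diag([1,-1,-1])@H,np.array(S2['joint_positions'])-[0,0,0,0,0,180]))
    print('grasp0',ik(np.array([.4725,-.3987,.0275]),Ro.from_euler('z',5.7,degrees=True).as_matrix()@np.diag([1,-1,-1]),np.array(S2['joint_positions'])))
E
python3 ik.py
```

```text
[0.1935 0.028  0.5134 0.0903 0.4018 0.1611 1.5708] 0.03190013627157426 [[29.2, 18.7, 93.2, -41.8, 51.9, 163.5], [34.3, 25.7, 81.7, -40.0, 58.5, 163.5], [17.5, 30.0, 111.2, -28.4, 29.9, 163.5]]
goal (array([ 28.3,  32.2, 109.3, -33.3,  33.2, 178.8]), np.float64(1.688545868153658e-14))
half turn (array([ 28.3,  32.2, 109.3, -33.3,  33.2,  -1.2]), np.float64(1.6885275588325808e-14))
regrasp (array([ -40.2,   47.4,   88.9,    0. ,   43.8, -135.9]), np.float64(3.4797003469970545e-13))
grasp0 (array([-40.2,  47.4,  88.9,   0. ,  43.8,  44.1]), np.float64(3.4797253729017217e-13))
```

```bash
python3 - <<'E'
import re
t=open('ik.py').read()
t=t.replace("Rz(q[3])","Rz(SG[0]*q[3])").replace("Rz(q[5]+c)","Rz(SG[1]*q[5]+c)")
t=t.replace("best=min(","SG=[1,1];FITS=[]\nfor SG in([1,1],[-1,1],[1,-1],[-1,-1]):\n  FITS.append((min(").replace("key=lambda f:f.cost)\n","key=lambda f:f.cost),SG))\nbest,SG=min(FITS,key=lambda f:f[0].cost)\n")
open('ik.py','w').write(t)
E
python3 ik.py
```

```text
[0.1935 0.028  0.5134 0.0903 0.4018 0.1611 1.5708] 0.03190013627157426 [[29.2, 18.7, 93.2, -41.8, 51.9, 163.5], [34.3, 25.7, 81.7, -40.0, 58.5, 163.5], [17.5, 30.0, 111.2, -28.4, 29.9, 163.5]]
goal (array([ 28.3,  32.2, 109.3, -33.3,  33.2, 178.8]), np.float64(1.688545868153658e-14))
half turn (array([ 28.3,  32.2, 109.3, -33.3,  33.2,  -1.2]), np.float64(1.6885275588325808e-14))
regrasp (array([ -40.2,   47.4,   88.9,    0. ,   43.8, -135.9]), np.float64(3.4797003469970545e-13))
grasp0 (array([-40.2,  47.4,  88.9,   0. ,  43.8,  44.1]), np.float64(3.4797253729017217e-13))
```

```bash
sed -i 's/T@\[0,0,d6\]/T@[p[7],0,d6]/; s/\.25,c\])/.25,c,0])/' ik.py; cat >> ik.py <<'E'
    for s in S:
        x,R=fk(s['joint_positions'],P);print(np.round(s['joint_positions'],1),((x-s['position'])*1000).round(1),np.degrees(Ro.from_matrix(R.T@np.array(s['tcp_rot'])).magnitude()).round(1))
E
python3 ik.py
```

```text
[ 0.277  -0.1575  0.4961  0.0756  0.3901  0.2608  1.5708 -0.195 ] 0.024949144288377634 [[29.2, 18.7, 93.2, -41.8, 51.9, 163.5], [34.3, 25.7, 81.7, -40.0, 58.5, 163.5], [17.5, 30.0, 111.2, -28.4, 29.9, 163.5]]
goal (array([ 20.4,  32.2, 110.2, -33.7,  29.7, 171.8]), np.float64(8.338218185471258e-20))
half turn (array([ 20.4,  32.2, 110.2, -33.7,  29.7,  -8.2]), np.float64(8.369216999980086e-20))
regrasp (array([ -40.2,   46.5,   88.8,    0. ,   44.8, -135.9]), np.float64(1.9499111446556915e-13))
grasp0 (array([-40.2,  46.5,  88.8,   0. ,  44.8,  44.1]), np.float64(1.9501036112040526e-13))
[-50.6  27.7  81.6  -0.   70.8  39.4] [-81.9 -75.1   2.7] 0.0
[-49.3  33.1  83.5  -0.   63.8  40.7] [-81.8 -75.    4.2] 0.0
[  4.   23.9  92.4  11.1  80.7 120.5] [  28.6 -123.8  -61.7] 0.0
[ 25.6  18.9 100.9 -21.3  50.6 157.6] [ 32.  -44.   17.5] 0.0
[ 29.2  18.7  93.2 -41.8  51.9 163.5] [ -8.6 -13.2  12.4] 0.0
[ 34.3  25.7  81.7 -40.   58.5 163.5] [ -3.6 -28.   16.6] 0.0
[ 17.5  30.  111.2 -28.4  29.9 163.5] [ -0.1 -21.2   8.3] 0.0
```

```bash
sed -i 's/A@\[a1,0,z1\]/A@[a1,p[8],z1]/; s/\.25,c,0\])/.25,c,0,0])/' ik.py; python3 ik.py
```

```text
[ 0.2742 -0.      0.588   0.1141  0.3917  0.3055  1.5708 -0.      0.111 ] 1.4067461253133918e-28 [[29.2, 18.7, 93.2, -41.8, 51.9, 163.5], [34.3, 25.7, 81.7, -40.0, 58.5, 163.5], [17.5, 30.0, 111.2, -28.4, 29.9, 163.5]]
goal (array([ 19.8,  31.4, 112.4, -35. ,  28.4, 172.8]), np.float64(8.47724655813565e-20))
half turn (array([ 19.8,  31.4, 112.4, -35. ,  28.4,  -7.2]), np.float64(8.487608135918005e-20))
regrasp (array([ -50.5,   44.8,   90.6,   -0. ,   44.7, -146.2]), np.float64(1.4076564867373922e-14))
grasp0 (array([-50.5,  44.8,  90.6,  -0. ,  44.7,  33.8]), np.float64(1.4079506733766306e-14))
[-50.6  27.7  81.6  -0.   70.8  39.4] [ 0. -0. -0.] 0.0
[-49.3  33.1  83.5  -0.   63.8  40.7] [-0. -0.  0.] 0.0
[  4.   23.9  92.4  11.1  80.7 120.5] [-0.  0.  0.] 0.0
[ 25.6  18.9 100.9 -21.3  50.6 157.6] [ 0.  0. -0.] 0.0
[ 29.2  18.7  93.2 -41.8  51.9 163.5] [0. 0. 0.] 0.0
[ 34.3  25.7  81.7 -40.   58.5 163.5] [-0.  0.  0.] 0.0
[ 17.5  30.  111.2 -28.4  29.9 163.5] [-0. -0.  0.] 0.0
```

The arm model fits exactly: the goal needs joint 6 at 172.8°, beyond its limit. I'll put the mirror back in the rest, regrasp it with a half turn (joint 6 would then be at -7° at the goal) and return.

```bash
cat > rel.py <<'E'
from h import *
from scipy.spatial.transform import Rotation as Ro
import sys
def rel(P,R,s=None):
    s=s or read_state();p=np.array(s['position']);Rc=np.array(s['tcp_rot'])
    print(round(s['time_s'],2),'now',p.round(4),'q6',round(s['joint_positions'][5],1),'grip',round(s['opening'],3),round(s['grasp_force'],1),'F',np.round(s['force'],1))
    print(' rot',(np.degrees(Ro.from_matrix(Rc.T@R).as_rotvec())/5).round(3),'shift',(Rc.T@(np.array(P)-p)/.03).round(3))
def down(yaw): return Ro.from_euler('z',yaw,degrees=True).as_matrix()@np.diag([1,-1,-1.])
if __name__=='__main__':
    a=list(map(float,sys.argv[1:]));rel(a[:3],down(a[3]))
E
python3 rel.py 0.4387 0.2002 0.2483 -30
```

```text
11.62 now [0.4764 0.1911 0.1162] q6 163.5 grip 0.155 30.0 F [ 0.5 -0.8 -0.8]
 rot [ 0.062 -3.618 -0.469] shift [ 0.202  0.411 -4.566]
```

>>> send_rows(
  commands=[
    [0,0,0,0,0,-0.6,0],
    [0,-0.4,0,0,0.1,-1.6,0],
    [0,-1,-0.1,0.1,0.2,-2.8,0],
    [0.06,-2,-0.3,0.2,0.4,-4,0],
    [0.06,-3,-0.4,0.2,0.41,-4.57,0],
    [0.06,-3.62,-0.47,0.2,0.41,-4.57,0],
    [0.06,-3.62,-0.47,0.2,0.41,-4.57,0],
    [0.06,-3.62,-0.47,0.2,0.41,-4.57,0],
  ],
)

```text
time_s: 12.28
position: [0.4387, 0.1995, 0.2478]
tcp_rot: [[0.865, -0.502, -0.0], [-0.502, -0.865, -0.001], [0.0, 0.001, -1.0]]
force: [0.3, 0.1, -1.5]
opening: 0.159
grasp_force: 30.0
```

```bash
python3 rel.py 0.4725 -0.3987 0.2500 5.7
```

```text
12.28 now [0.4387 0.1995 0.2478] q6 131.3 grip 0.159 30.0 F [ 0.3  0.1 -1.5]
 rot [ 1.40e-02  2.00e-03 -7.16e+00] shift [10.976 16.685 -0.05 ]
```

>>> send_rows(
  commands=[
    [0,0,-0.2,0.4,0.6,0,0],
    [0,0,-0.6,1,1.5,0,0],
    [0,0,-1.1,1.7,2.6,0,0],
    [0,0,-1.6,2.4,3.7,0,0],
    [0,0,-2.1,3.1,4.8,0,0],
    [0,0,-2.6,3.9,5.9,0,0],
    [0,0,-3.1,4.6,7,0,0],
    [0,0,-3.6,5.3,8.1,0,0],
    [0,0,-4.1,6,9.2,0,0],
    [0,0,-4.6,6.8,10.3,0,0],
    [0,0,-5.1,7.5,11.4,0,0],
    [0,0,-5.6,8.2,12.5,0,0],
    [0,0,-6.1,9,13.6,0,0],
    [0,0,-6.6,9.7,14.7,0,0],
    [0,0,-7,10.4,15.8,0,0],
    [0,0,-7.16,10.98,16.69,0,0],
    [0,0,-7.16,10.98,16.69,0,0],
    [0,0,-7.16,10.98,16.69,0,0],
    [0,0,-7.16,10.98,16.69,0,0],
    [0,0,-7.16,10.98,16.69,0,0],
  ],
)

```text
time_s: 13.95
position: [0.473, -0.3958, 0.247]
tcp_rot: [[0.995, 0.102, -0.003], [0.102, -0.995, 0.002], [-0.003, -0.002, -1.0]]
force: [1.1, 0.3, -0.9]
opening: 0.16
grasp_force: 30.0
```

```bash
python3 rel.py 0.4725 -0.3987 0.0800 5.7
```

```text
13.95 now [ 0.473  -0.3958  0.247 ] q6 33.9 grip 0.16 30.0 F [ 1.1  0.3 -0.9]
 rot [-0.027  0.036  0.033] shift [-0.008  0.106  5.566]
```

>>> send_rows(
  commands=[
    [0,0,0,0,0.1,1,0],
    [0,0,0,0,0.1,2.2,0],
    [0,0,0.03,0,0.1,3.4,0],
    [0,0,0.03,0,0.1,4.6,0],
    [0,0,0.03,0,0.1,5.5,0],
    [0,0,0.03,0,0.1,5.5,0],
    [0,0,0.03,0,0.1,5.5,0],
    [0,0,0.03,0,0.1,5.5,0],
    [0,0,0.03,0,0.1,5.5,0],
  ],
)

```text
time_s: 14.7
position: [0.4749, -0.4023, 0.0856]
tcp_rot: [[0.995, 0.099, 0.002], [0.099, -0.995, -0.004], [0.001, 0.004, -1.0]]
force: [1.0, -0.0, -0.5]
opening: 0.153
grasp_force: 30.0
```

```bash
python3 rel.py 0.4725 -0.3987 0.0280 5.7
```

```text
14.7 now [ 0.4749 -0.4023  0.0856] q6 33.9 grip 0.153 30.0 F [ 1.  -0.  -0.5]
 rot [ 0.049 -0.016 -0.005] shift [-0.071 -0.134  1.919]
```

>>> send_rows(
  commands=[
    [0,0,0,-0.07,-0.13,0.6,0],
    [0,0,0,-0.07,-0.13,1.1,0],
    [0,0,0,-0.07,-0.13,1.1,0],
    [0,0,0,-0.07,-0.13,1.1,0],
    [0,0,0,-0.07,-0.13,1.1,0],
    [0,0,0,-0.07,-0.13,1.1,0],
    [0,0,0,-0.07,-0.13,1.1,0],
    [0,0,0,-0.07,-0.13,1.1,0],
  ],
)

```text
time_s: 15.37
position: [0.4713, -0.3982, 0.0509]
tcp_rot: [[0.995, 0.098, -0.0], [0.098, -0.995, -0.002], [-0.0, 0.002, -1.0]]
force: [0.1, -0.1, -1.2]
opening: 0.156
grasp_force: 30.0
```

```bash
python3 rel.py 0.4725 -0.3987 0.0280 5.7
```

```text
15.37 now [ 0.4713 -0.3982  0.0509] q6 33.9 grip 0.156 30.0 F [ 0.1 -0.1 -1.2]
 rot [ 0.019  0.005 -0.013] shift [0.037 0.02  0.763]
```

Aligned; now down and check the force.

>>> send_rows(
  commands=[
    [0,0,0,0.04,0.02,0.3,0],
    [0,0,0,0.04,0.02,0.6,0],
    [0,0,0,0.04,0.02,0.75,0],
    [0,0,0,0.04,0.02,0.75,0],
    [0,0,0,0.04,0.02,0.75,0],
    [0,0,0,0.04,0.02,0.75,0],
  ],
)

```text
time_s: 15.87
position: [0.4719, -0.3978, 0.0273]
tcp_rot: [[0.995, 0.098, -0.002], [0.098, -0.995, 0.001], [-0.002, -0.001, -1.0]]
force: [-0.8, 0.7, 4.7]
opening: 0.157
grasp_force: 30.0
```

```bash
python3 rel.py 0.4725 -0.3987 0.0280 5.7
```

```text
15.87 now [ 0.4719 -0.3978  0.0273] q6 34.0 grip 0.157 30.0 F [-0.8  0.7  4.7]
 rot [-0.009  0.023 -0.013] shift [ 0.018  0.032 -0.025]
```

>>> send_rows(
  commands=[
    [0,0,0,0,0,0,0.7],
    [0,0,0,0,0,0,0.7],
    [0,0,0,0,0,0,0.7],
    [0,0,0,0,0,0,0.7],
    [0,0,0,0,0,0,0.7],
    [0,0,0,0,0,0,0.7],
    [0,0,0,0,0,-0.5,0.7],
    [0,0,0,0,0,-1.5,0.7],
    [0,0,-1,0,0,-2.5,0.7],
    [0,0,-2.4,0,0,-3,0.7],
    [0,0,-3.8,0,0,-3,0.7],
    [0,0,-5.2,0,0,-3,0.7],
    [0,0,-6.6,0,0,-3,0.7],
    [0,0,-8,0,0,-3,0.7],
    [0,0,-9.4,0,0,-3,0.7],
    [0,0,-10.8,0,0,-3,0.7],
    [0,0,-12.2,0,0,-3,0.7],
    [0,0,-13.6,0,0,-3,0.7],
    [0,0,-15,0,0,-3,0.7],
    [0,0,-16.4,0,0,-3,0.7],
  ],
)

```text
time_s: 17.53
position: [0.4722, -0.398, 0.1174]
tcp_rot: [[0.035, 0.999, -0.001], [0.999, -0.035, -0.0], [-0.0, -0.001, -1.0]]
force: [-0.3, -0.0, 0.2]
opening: 0.705
grasp_force: 0.0
```

```bash
python3 rel.py 0.4725 -0.3987 0.110 185.7; python3 - <<'E'
from h import *
s=read_state();c=optics.capture("wrist");k=cam(c,s)
for b in blobs(c['image'],(0,130,50),(8,255,255),10)+blobs(c['image'],(172,130,50),(180,255,255),10):print(b,np.round(onz(k,b[0],.056),4))
E
```

```text
17.53 now [ 0.4722 -0.398   0.1174] q6 -48.4 grip 0.705 0.0 F [-0.3 -0.   0.2]
 rot [-1.5000e-02 -1.1000e-02 -1.9544e+01] shift [-0.022  0.01   0.247]
([350.6, 31.9], 1180, [313, 23, 77, 19]) [ 0.5209 -0.2658  0.056 ]
([328.5, 219.3], 92, [325, 208, 8, 23]) [ 0.5081 -0.3919  0.056 ]
([341.8, 219.1], 81, [339, 210, 7, 19]) [ 0.5183 -0.3921  0.056 ]
([236.4, 230.7], 91, [233, 219, 8, 23]) [ 0.4372 -0.3988  0.056 ]
([223.5, 233.2], 83, [220, 222, 8, 21]) [ 0.427  -0.4005  0.056 ]
([40.4, 118.0], 42, [33, 114, 20, 12]) [ 0.3086 -0.3109  0.056 ]
([50.8, 127.5], 41, [43, 123, 20, 12]) [ 0.3142 -0.3174  0.056 ]
([115.8, 192.6], 37, [108, 187, 17, 13]) [ 0.3501 -0.3654  0.056 ]
([124.5, 200.8], 35, [117, 196, 16, 12]) [ 0.3553 -0.3719  0.056 ]
```

The rings are where they should be, so the mirror is seated. I'll finish the half turn and regrasp.

>>> send_rows(
  commands=[
    [0,0,-1.4,0,0,0,0.7],
    [0,0,-2.8,0,0,0,0.7],
    [0,0,-4.2,0,0,0,0.7],
    [0,0,-5.6,0,0,0,0.7],
    [0,0,-7,0,0,0,0.7],
    [0,0,-8.4,0,0,0,0.7],
    [0,0,-9.8,0,0,0,0.7],
    [0,0,-11.2,0,0,0,0.7],
    [0,0,-12.6,0,0,0,0.7],
    [0,0,-14,0,0,0,0.7],
    [0,0,-15.4,0,0,0,0.7],
    [0,0,-16.8,0,0,0,0.7],
    [0,0,-18.2,0,0,0,0.7],
    [0,0,-19.54,0,0,0,0.7],
    [0,0,-19.54,0,0,0,0.7],
    [0,0,-19.54,0,0,0,0.7],
    [0,0,-19.54,0,0,0,0.7],
  ],
)

```text
time_s: 19.0
position: [0.4722, -0.3981, 0.1175]
tcp_rot: [[-0.996, -0.089, -0.001], [-0.089, 0.996, -0.0], [0.001, -0.0, -1.0]]
force: [-0.2, -0.0, -0.2]
opening: 0.699
grasp_force: 0.0
```

```bash
python3 rel.py 0.473 -0.3985 0.028 185.6; python3 - <<'E'
from h import *
s=read_state();c=optics.capture("wrist");k=cam(c,s)
for b in blobs(c['image'],(0,130,50),(8,255,255),10)+blobs(c['image'],(172,130,50),(180,255,255),10):print(b,np.round(onz(k,b[0],.056),4))
E
```

```text
19.0 now [ 0.4722 -0.3981  0.1175] q6 -145.5 grip 0.699 0.0 F [-0.2 -0.  -0.2]
 rot [-0.002 -0.015 -0.094] shift [-0.028 -0.016  2.983]
([282.9, 167.9], 89, [273, 165, 20, 6]) [ 0.4268 -0.4016  0.056 ]
([282.7, 181.1], 98, [273, 179, 20, 6]) [ 0.4365 -0.4008  0.056 ]
([436.1, 265.2], 109, [429, 259, 15, 12]) [ 0.4939 -0.2722  0.056 ]
([283.3, 268.9], 89, [274, 267, 19, 5]) [ 0.5081 -0.3939  0.056 ]
([283.2, 279.9], 80, [275, 277, 17, 6]) [ 0.5181 -0.3931  0.056 ]
([327.3, 25.8], 45, [322, 17, 11, 19]) [ 0.334  -0.3816  0.056 ]
([316.0, 33.9], 45, [311, 25, 10, 19]) [ 0.3392 -0.3882  0.056 ]
```

>>> send_rows(
  commands=[
    [0,0,-0.06,-0.01,0,1,0.7],
    [0,0,-0.06,-0.01,0,2,0.7],
    [0,0,-0.06,-0.01,0,2.98,0.7],
    [0,0,-0.06,-0.01,0,2.98,0.7],
    [0,0,-0.06,-0.01,0,2.98,0.7],
    [0,0,-0.06,-0.01,0,2.98,0],
    [0,0,-0.06,-0.01,0,2.98,0],
    [0,0,-0.06,-0.01,0,2.98,0],
    [0,0,-0.06,-0.01,0,2.98,0],
    [0,0,-0.06,-0.01,0,2.98,0],
    [0,0,-0.06,-0.01,0,2.98,0],
    [0,0,-0.06,-0.01,0,2.98,0],
    [0,0,-0.06,-0.01,0,2.98,0],
    [0,0,-0.06,-0.01,0,2.98,0],
    [0,0,-0.06,-0.01,0,2.98,0],
    [0,0,-0.06,-0.01,0,2.98,0],
    [0,0,-0.06,-0.01,0,2.98,0],
    [0,0,-0.06,-0.01,0,2.98,0],
  ],
)

```text
time_s: 20.55
position: [0.4724, -0.3981, 0.0282]
tcp_rot: [[-0.995, -0.098, -0.001], [-0.098, 0.995, -0.0], [0.001, -0.0, -1.0]]
force: [0.5, 0.6, 1.6]
opening: 0.157
grasp_force: 30.0
```

```bash
python3 rel.py 0.473 -0.398 0.25 185.6
```

```text
20.55 now [ 0.4724 -0.3981  0.0282] q6 -146.0 grip 0.157 30.0 F [0.5 0.6 1.6]
 rot [-0.001 -0.016  0.007] shift [-9.000e-03 -1.000e-03 -7.395e+00]
```

>>> send_rows(
  commands=[
    [0,0,0,0,0,-0.5,0],
    [0,0,0,0,0,-1.5,0],
    [0,0,0,0,0,-2.8,0],
    [0,0,0,0,0,-4,0],
    [0,0,0,0,0,-5.2,0],
    [0,0,0,0,0,-6.4,0],
    [0,0,0,0,0,-7.4,0],
    [0,0,0,0,0,-7.4,0],
  ],
)

```text
time_s: 21.22
position: [0.4754, -0.4011, 0.2574]
tcp_rot: [[-0.995, -0.098, 0.008], [-0.098, 0.995, -0.011], [-0.007, -0.012, -1.0]]
force: [-0.0, -0.2, -0.0]
opening: 0.154
grasp_force: 30.0
```

```bash
python3 rel.py 0.4387 0.2002 0.25 146.9; python3 - <<'E'
from h import *
s=read_state();c=optics.capture("wrist");k=cam(c,s);R=np.array(s['tcp_rot']);p=np.array(s['position'])
for b in blobs(c['image'],(0,130,50),(8,255,255),10)+blobs(c['image'],(172,130,50),(180,255,255),10):
    if abs(b[0][0]-283)>12: continue
    o,d=ray(k,b[0]);o=R.T@(o-p);d=R.T@d;print(b[0],np.round(o+d*(-.028-o[2])/d[2],4))
E
```

```text
21.22 now [ 0.4754 -0.4011  0.2574] q6 -146.0 grip 0.154 30.0 F [-0.  -0.2 -0. ]
 rot [-0.108  0.119  7.75 ] shift [-7.5400e-01  2.0069e+01  8.0000e-03]
[282.4, 200.9] [ 0.046   0.0002 -0.028 ]
[282.6, 221.9] [ 0.0361  0.0003 -0.028 ]
[281.8, 349.5] [-0.0356 -0.0001 -0.028 ]
```

>>> send_rows(
  commands=[
    [0,0,0.1,0,0.6,0,0],
    [0,0,0.4,0,1.7,0,0],
    [0,0,0.9,-0.1,2.9,0,0],
    [0,0,1.4,-0.1,4.2,0,0],
    [0,0,1.9,-0.2,5.5,0,0],
    [0,0,2.5,-0.2,6.8,0,0],
    [0,0,3,-0.3,8.1,0,0],
    [0,0,3.5,-0.3,9.4,0,0],
    [0,0,4.1,-0.4,10.7,0,0],
    [0,0,4.6,-0.4,12,0,0],
    [0,0,5.1,-0.5,13.3,0,0],
    [0,0,5.7,-0.5,14.6,0,0],
    [0,0,6.2,-0.6,15.9,0,0],
    [0,0,6.8,-0.7,17.2,0,0],
    [0,0,7.3,-0.7,18.5,0,0],
    [0,0,7.7,-0.75,19.5,0,0],
    [0,0,7.75,-0.75,20.07,0,0],
    [0,0,7.75,-0.75,20.07,0,0],
    [0,0,7.75,-0.75,20.07,0,0],
    [0,0,7.75,-0.75,20.07,0,0],
  ],
)

```text
time_s: 22.93
position: [0.4352, 0.2026, 0.2487]
tcp_rot: [[-0.838, 0.546, -0.004], [0.546, 0.838, -0.001], [0.003, -0.003, -1.0]]
force: [-0.2, -0.5, -0.5]
opening: 0.158
grasp_force: 30.0
```

```bash
sed -i "s/gt=np.array(.*$/gt=np.array([-.1082,0,-.0315]);R=R@np.diag([-1,-1,1.])/" goal.py; python3 goal.py; python3 -c "
from rig import read_state;print(read_state()['joint_positions'])"
```

```text
22.9333 goal [0.4699 0.1977 0.1069] now [0.4352 0.2026 0.2487] glass [0.526  0.1436 0.28  ] 29.999796822667122 [-0.2 -0.5 -0.5]
rot [-0.038 -4.029  0.011] shift [-1.071  0.509  4.724]
shift via +60mm [-1.066  0.502  2.724]
[ 1.16237852e+01  1.71531342e+01  1.00300994e+02 -4.06448342e-02
  6.27893324e+01 -4.52540783e+01]
```

>>> send_rows(
  commands=[
    [0,-1,0,-0.3,0.1,0.6,0],
    [0,-2,0,-0.5,0.25,1.3,0],
    [0,-3,0,-0.8,0.4,2,0],
    [-0.03,-4,0,-1.06,0.5,2.7,0],
    [-0.03,-4.03,0,-1.07,0.5,3.4,0],
    [-0.03,-4.03,0,-1.07,0.5,4.1,0],
    [-0.03,-4.03,0,-1.07,0.5,4.72,0],
    [-0.03,-4.03,0,-1.07,0.5,4.72,0],
    [-0.03,-4.03,0,-1.07,0.5,4.72,0],
    [-0.03,-4.03,0,-1.07,0.5,4.72,0],
    [-0.03,-4.03,0,-1.07,0.5,4.72,0],
    [-0.03,-4.03,0,-1.07,0.5,4.72,0],
    [-0.03,-4.03,0,-1.07,0.5,4.72,0],
  ],
)

```text
time_s: 24.02
position: [0.4716, 0.1985, 0.1094]
tcp_rot: [[-0.786, 0.546, 0.291], [0.514, 0.838, -0.186], [-0.345, 0.003, -0.939]]
force: [-0.3, 0.5, -1.0]
opening: 0.158
grasp_force: 30.0
```

```bash
python3 goal.py
```

```text
24.0167 goal [0.4699 0.1977 0.1069] now [0.4716 0.1985 0.1094] glass [0.5474 0.1487 0.1763] 29.99992199242115 [-0.3  0.5 -1. ]
rot [ 0.038  0.035 -0.01 ] shift [ 0.06  -0.054  0.067]
shift via +60mm [-0.629 -0.047 -1.81 ]
```

>>> send_rows(
  commands=[
    [0,0,0,0,0,0,0],
    [0,0,0,0,0,0,0],
    [0,0,0,0,0,0,0],
    [0,0,0,0,0,0,0],
    [0,0,0,0,0,0,0],
    [0,0,0,0,0,0,0],
  ],
)

```text
time_s: 24.52
position: [0.4708, 0.1984, 0.1082]
tcp_rot: [[-0.787, 0.546, 0.289], [0.513, 0.838, -0.186], [-0.343, 0.001, -0.939]]
force: [0.6, 0.5, -0.7]
opening: 0.155
grasp_force: 30.0
```

```bash
python3 goal.py
```

```text
24.5167 goal [0.4699 0.1977 0.1069] now [0.4708 0.1984 0.1082] glass [0.5469 0.1487 0.175 ] 29.999805483967066 [ 0.6  0.5 -0.7]
rot [0.018 0.018 0.001] shift [ 0.029 -0.038  0.037]
shift via +60mm [-0.658 -0.035 -1.842]
```

Within 1.5 mm. I'll make a last small trim, then check with the scene and top cameras.

>>> send_rows(
  commands=[
    [0.02,0.02,0,0.03,-0.04,0.04,0],
    [0.02,0.02,0,0.03,-0.04,0.04,0],
    [0.02,0.02,0,0.03,-0.04,0.04,0],
    [0.02,0.02,0,0.03,-0.04,0.04,0],
    [0.02,0.02,0,0.03,-0.04,0.04,0],
    [0.02,0.02,0,0.03,-0.04,0.04,0],
  ],
)

```text
time_s: 25.02
position: [0.4699, 0.1976, 0.1068]
tcp_rot: [[-0.787, 0.546, 0.286], [0.514, 0.837, -0.187], [-0.342, -0.0, -0.94]]
force: [-0.5, -0.1, -2.1]
opening: 0.158
grasp_force: 30.0
```

```bash
python3 goal.py; python3 - <<'E'
from h import *
import pickle
s=optics.capture('scene');t=optics.capture('top');d=pickle.load(open('d0.pkl','rb'))
g=np.array([.546,.148,.1735]);ks=cam(s);print('glass scene',proj(ks,g),'top',proj(cam(t),g))
im=s['image'];u,v=proj(ks,g).round().astype(int)
im2=cv2.resize(im[v-45:v+75,u-100:u+100],(800,480),interpolation=cv2.INTER_CUBIC)
x=np.array([.838,-.546,0]);y=np.array([.546,.838,0]);n=(x+np.array([0,0,-1]))/2**.5;e=(x+np.array([0,0,1]))/2**.5
for a in(-1,1):
    for b in(-1,1):
        p=proj(ks,g+a*.031*e+b*.027*y-.002*n);q=((p-[u-100,v-45])*4).astype(int);cv2.circle(im2,tuple(map(int,q)),3,(0,255,255),1)
cv2.imwrite('pics/fin2.png',im2)
for n in('scene','top'):
    a=blobs(d[n]['image'],(0,150,90),(8,255,255),8);b=blobs((s if n=='scene' else t)['image'],(0,150,90),(8,255,255),8);print(n,[i[0] for i in a],[i[0] for i in b])
E
```

```text
25.0167 goal [0.4699 0.1977 0.1069] now [0.4699 0.1976 0.1068] glass [0.5461 0.1479 0.1735] 29.999846275895834 [-0.5 -0.1 -2.1]
rot [-0.001 -0.001 -0.   ] shift [ 0.003  0.001 -0.002]
shift via +60mm [-6.810e-01  1.000e-03 -1.882e+00]
glass scene [304.13869399 210.38646012] top [254.56643196 204.18289955]
scene [[525.3, 5.7], [302.9, 242.3], [320.6, 256.9], [381.1, 257.0], [482.4, 312.1], [519.5, 392.4]] [[525.5, 5.9], [220.5, 185.0], [303.1, 242.2], [320.3, 257.2], [381.1, 256.9], [482.5, 312.0], [519.5, 392.5]]
top [[98.5, 207.5], [238.5, 205.3], [256.3, 206.1], [354.4, 210.1], [205.1, 232.7], [134.3, 241.4]] [[98.5, 207.5], [238.5, 205.3], [354.4, 210.1], [205.0, 232.7], [134.3, 241.4]]
```

View pics/fin2.png

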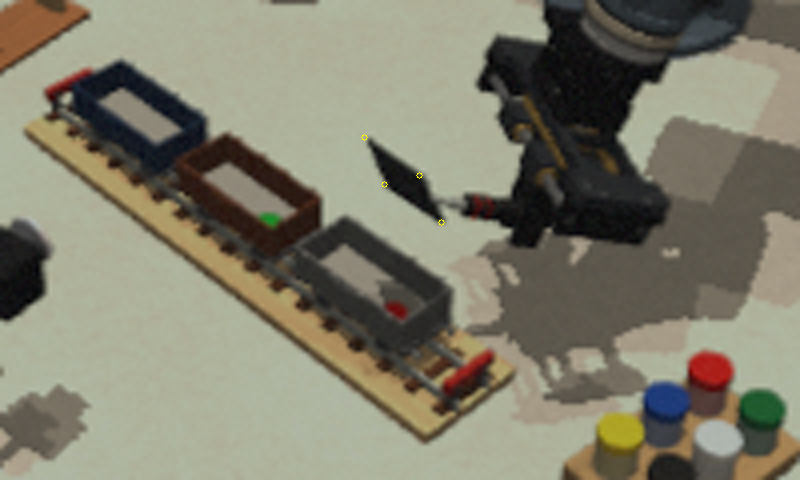

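The picture shows the mirror over the red dot, with its frame corners matching the predicted ones to about 1 px. The dot and the other red marks have not moved.

```bash
python3 -c "
from rig import bot;print(bot.hand_in())"
```

```text
the job is handed in; nothing more can be done
None
```

The job is handed in at about 25 s: the arm holds the mirror steady above the red dot, by my measurements within about 3 mm of lens height and turned to the lens at 45°, after one extra regrasp in the rest because joint 6 hit its limit.

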